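Close and lock the swing arm of a cheese press onto its ball

ROBOT

A 6-joint arm with a two-finger parallel gripper is mounted at the origin on the work surface. World frame = base frame: x ahead of the robot, y to its left, z up, the work surface at z = 0. Lengths are in mm, angles in rad, forces in N, time in s.
With the tool pointing down it reaches from about 325 to 925 mm from the base axis. Payload 3.1 kg.
Tool frame: the origin (TCP) lies at the very end of the fingers, on their centre line; the grasp point (between the pads) lies ctrl.tcp_to_grasp behind it (ctrl.tcp_to_grasp is the distance from the TCP to the grasp point, in mm); z points along the fingers, x is the direction in which the jaws open and shut, and the axes are right-handed (so a half turn about z gives the same grasp; the last joint's range is limited). The gripper opens to 85 mm and grips with 20 to 120 N. Pads are 22 mm wide; open, the fingers measure 114 mm over their backs; the gripper's body (76 mm by 85 mm) begins 54 mm behind the grasp point. The pads swing forward as they close: fully open they stand 13 mm farther back than shut.
Start: joints at [-1.391, 0.217, 1.613, -0, 1.311, -0.112], TCP at [179.819, -598.585, 231.3] pointing down, gripper open.
Joint ranges: [-2.75, 2.75], [-0.78, 2.1], [0.31, 2.55], [-1.13, 4.27], [0.13, 2.63], [-2.58, 2.58]. Speed limits (rad/s): [2.79, 2.79, 3.14, 3.14, 3.14, 3.14].

INTERFACE

Orientations are given as a rotation vector (axis times angle).
In Python, from plant import ctrl, get_image gives the robot as it stands.
- The arm moves only by the tool move_arm, never from a script. Its argument "rows" is a list of rows, each a list of 6 numbers: the shift along the world's x, y, z in mm, then the turn, a rotation vector about the world's x, y, z in rad. In form: [[tx, ty, tz, ax, ay, az], ...]. A call has 1 to 12 rows; each row is the pose to reach, as a shift and turn from the pose measured when the call began; what a row does not reach only later rows make up. A row lasts 1/10 s, in which the tool goes at most 50 mm and 8.59 degrees, less where a joint would pass 70% of its speed; a pose out of reach is approached as far as the arm can. A call with a gripper value outside its range is refused whole. "claw" is the opening, from -1 (shut) to 1 (fully open), so that 0 is half open, set as the call begins (left out, the last holds). The fingers move at their own pace and stop on an object; "newtons" is the grip in N (left out, the last holds). Time passes only in rows, so rows that repeat a pose let the fingers close. It gives the time, the measured TCP pose, the force and the opening at its end, in the units of the state.
- ctrl.get_state(): the state, without advancing time (a new reading comes with each control period).
- get_image(name): name is "scene" or "top"; returns a dict with "image" (400x640x3 uint8, blue, green, red), "vertical_fov" (degrees; the focal length in pixels is half the picture's height over the tangent of half this angle, whatever the lens; pixels are square), "cx", "cy" (the principal point, pixels), "D" ([k1, k2, p1, p2, k3] as OpenCV has them; the pictures are not rectified), "origin" and "attitude" of the camera in the world. Camera axes: x right, y down, z forward; pixel columns grow to the right and rows downward; lengths in mm; the calibration is good to about 2 mm. A picture is of the moment at which its call begins. There is no depth.
- ctrl.close_job(): hands the job in, once; it reports no verdict.
The state is a dict: "time": time; "q": joint angles; "joint_vel": joint speeds; "effort": joint torques, N m; "position": TCP position; "ee_rot": TCP orientation; "force": force on the tool from outside, world axes, zero at the start; "ft_torque": the same for the moment, N m; "grip_width": opening from 0.0 (shut) to 1.0 (fully open).
Only numpy, scipy, OpenCV 4.12 (cv2) and the standard library are available. Lean on these libraries where they do the work, as an engineer would, in place of code of your own. Each camera call takes 0.05 s, during which the arm holds its last target.

TASK

Get the small cheese press on the stall ready: raise the wire bail handle on the end of its arm while the arm is still up, bring the arm round over the ball and lower the coupler fully home on it with the handle still well raised, then press the handle all the way down to lock it. Leave the two stacked cheeses, the honey jar and the oil bottle standing where they are, and let go of everything.

Things in the scene. Friction and masses are not known exactly. Their poses are not given: they have to be found in the camera images.
- hinge (a point): Point on the press's round steel post (38 mm diameter), 125 mm above the table, where the arm's vertical swing axis and level lift axis cross. The press has a dark wooden base board 340 x 130 x 14 mm fixed to the table: post at one end, ball at the other, a white round mould (100 mm diameter, top 93 mm above the table) half-way. x axis: level from post to ball.
- ball (a point): Centre of the fixed steel ball, 48 mm diameter, on a 16 mm stem; 240 mm level from point hinge, 95 mm above the table.
- socket (a point): Centre of the coupler's socket; must come to point ball. The coupler is the dark steel box head (80 long, 65 mm wide, open below) on the end of the 24 x 24 mm aluminium arm. Frame of the arm: x outward along it from point hinge, z up across it; socket at x 240, z -30 mm. The ball guides the head in from up to 5 mm off sideways; with the handle down its jaw is in the way of the ball.
- head_top (a point): Point on the flat top of the coupler head, on its centre line, a place to press it down: x 225, z +12 mm in the frame of the arm. The flat head top runs from x 205 to x 285 mm, flush with the tube's top.
- handle_bar (a point): Middle of the cross bar of the bail handle: a U of 12 mm round steel bar, 68 mm clear inside, nothing within it, so a finger can pass. The bar is parallel to the handle's hinge and 80 mm from it. That hinge lies at x 276, z -18 mm in the frame of the arm; the line from it to the bar points outward, tilted up from the arm's x by 0.15 rad plus joint handle.
- swing (a joint): Turn of the arm about the vertical axis of the post, rad, 0 = straight over the ball, positive anticlockwise from above. Starts between -0.24 and 0.28. Stiff hinge (0.4 N m), stays where it is left.
- lift (a joint): Tilt of the arm, rad, 0 = level with the coupler fully down on the ball, positive raised (stop at 0.5). Starts between 0.24 and 0.42. Stiff hinge, stays where it is left; about 4 N on the head pushes it down, about 12 N lifts it.
- handle (a joint): Turn of the bail handle relative to the arm, rad, 0 = fully down and locked (stop), positive raised (stop at 1.15). Starts between 0 and 0.2. Stiff hinge: about 3 N at the bar, stays where it is left.
- tomme_low_mid (a point): Centre of the lower of two grey stacked cheese wheels, loose, 92 mm diameter, 45 mm high, beside the ball end. Leave alone.
- tomme_high_mid (a point): Centre of the upper wheel, 90 mm diameter, 45 mm high, its top 90 mm above the table. Leave alone.
- honey_mid (a point): Centre of a loose honey jar, 66 mm diameter, 95 mm high, on the other side of the ball end. Leave alone.
- oil_mid (a point): Centre of a loose upright oil bottle, 64 mm diameter, 210 mm high, beyond the end of the closed arm. Leave alone.
Not all that is in view belongs to the job. There is more than one size of the part that bears oil_mid; the job needs the smallest.

How it is judged:
By the outcome, as a careful person would: the job done as asked, in the order asked, and still so for the second after the job is handed in, with the robot touching nothing.
It also fails if it takes over 51 s, if anything falls off the work surface, if the arm or the gripper's body presses on something with over 40 N, if the wrist force passes 120 N, or if a joint passes its speed limit or range.

## Working session

There is one attempt and no reset: what is moved stays moved. The work goes in short steps, Python scripts to look and compute and a tool call to move; the robot and the scene stay as the last step left them, time stands still between calls to the robot, and variables do not carry over. Pictures are saved under pics/ and viewed, and the job is handed in when it is done.

Besides the shell and the picture viewer there is one more tool, called after ">>>" in YAML: its name, and indented under it one key for each argument. move_arm: Moves the arm, as the interface text tells. Its arguments: {"type":"object","properties":{"rows":{"type":"array","items":{"type":"array","items":{"type":"number"}}},"claw":{"type":"number"},"newtons":{"type":"number"}},"required":["rows"]}

```bash
mkdir -p pics; ls
python3 - <<'E'
from plant import ctrl,get_image
import cv2,pickle
d={}
for n in("scene","top"):
    r=get_image(n); d[n]=r; cv2.imwrite(f"pics/{n}0.png",r["image"]); print({k:v for k,v in r.items() if k!="image"})
pickle.dump(d,open("im0.pkl","wb"))
print(ctrl.get_state(), ctrl.tcp_to_grasp)
E
```

```text
pics
{'vertical_fov': 42.445979815661175, 'cx': 318.5517992561697, 'cy': 197.3578142754807, 'D': array([-0.0458658,  0.       ,  0.       ,  0.       ,  0.       ]), 'origin': array([903.39759379, 444.57055685, 957.80363354]), 'attitude': array([-0.75966476, -2.7097338 ,  0.93331884])}
{'vertical_fov': 53.551842327015024, 'cx': 323.1090019267052, 'cy': 203.3376040879362, 'D': array([-0.10103758,  0.        ,  0.        ,  0.        ,  0.        ]), 'origin': array([ 337.57329687, -159.56283858, 1087.92436098]), 'attitude': array([-2.12397798,  2.06316303, -0.24343352])}
{'time': 0.1, 'q': array([-1.39121907e+00,  2.17692837e-01,  1.61479139e+00,  3.12235743e-05,
        1.31129812e+00, -1.12185585e-01]), 'joint_vel': array([-0.00117303, -0.00462225, -0.00346083, -0.00026396,  0.00106864,
       -0.00076451]), 'effort': array([-7.42665761e-04, -3.98076761e+01, -3.04971027e+01, -1.44754295e-04,
        4.26441766e-03, -2.65968708e-06]), 'position': array([ 179.68155438, -597.84322056,  230.08083865]), 'ee_rot': array([-2.51953869e+00,  1.87403084e+00,  2.47913609e-03]), 'force': array([ 0.14504423, -0.46281463,  0.14195796]), 'ft_torque': array([ 0.0048183 , -0.03539139,  0.00536   ]), 'grip_width': 1.0034097012365837} 18.700000000000003
```

View pics/scene0.png

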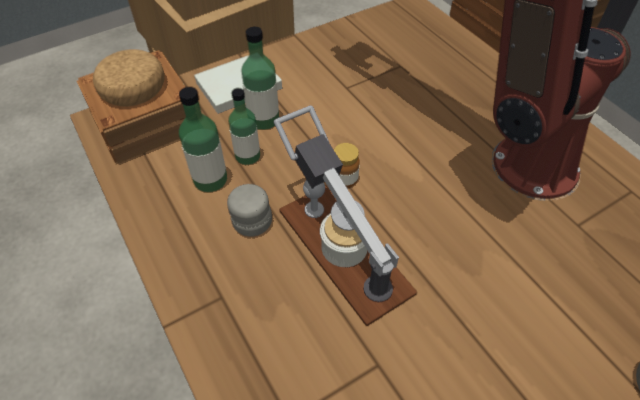

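View pics/top0.png

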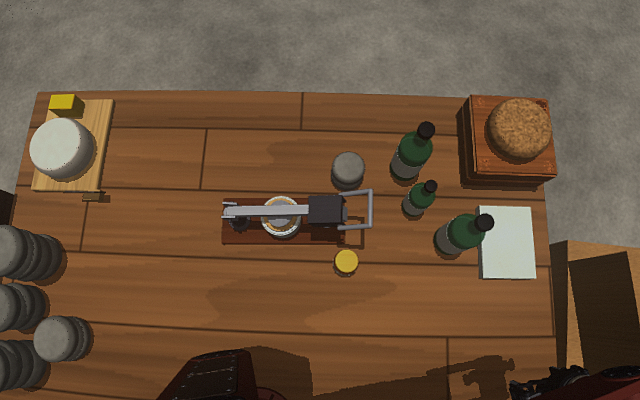

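Scene: press centre ~(345,235), head (318,157), bail (300,125), small oil bottle (244,128) between two bigger ones at (203,140) and (260,80). Honey (345,163), tommes (250,210). I'll take zoomed crops next.

```bash
cat > h.py <<'E'
import numpy as np,cv2,pickle
from scipy.spatial.transform import Rotation as R
def K(r):
    f=200/np.tan(np.radians(r["vertical_fov"])/2); return np.array([[f,0,r["cx"]],[0,f,r["cy"]],[0,0,1.]])
def proj(r,P):
    Rc=R.from_rotvec(r["attitude"]).as_matrix().T
    rv,_=cv2.Rodrigues(Rc)
    return cv2.projectPoints(np.asarray(P,float).reshape(-1,1,3),rv,-Rc@r["origin"],K(r),r["D"])[0][:,0]
def ray(r,px,z):
    u=cv2.undistortPoints(np.asarray(px,float).reshape(-1,1,2),K(r),r["D"])[:,0]
    d=np.c_[u,np.ones(len(u))]@R.from_rotvec(r["attitude"]).as_matrix().T
    return r["origin"]+d*((z-r["origin"][2])/d[:,2])[:,None]
E
python3 - <<'E'
from h import *
d=pickle.load(open("im0.pkl","rb"))
def crop(n,x0,y0,x1,y1,s,o):
    im=d[n]["image"][y0:y1,x0:x1]; im=cv2.resize(im,None,fx=s,fy=s,interpolation=cv2.INTER_CUBIC)
    for x in range(-(-x0//20)*20,x1,20): cv2.putText(im,str(x),((x-x0)*s,10),0,.35,(0,255,255)); cv2.line(im,((x-x0)*s,12),((x-x0)*s,20),(0,255,255))
    for y in range(-(-y0//20)*20,y1,20): cv2.putText(im,str(y),(0,(y-y0)*s),0,.35,(0,255,255)); cv2.line(im,(22,(y-y0)*s),(30,(y-y0)*s),(0,255,255))
    cv2.imwrite(o,im)
crop("scene",225,85,425,325,None or 3,"pics/s_c.png") if 0 else crop("scene",260,95,420,235,5,"pics/s_c1.png")
crop("scene",270,185,430,325,4,"pics/s_c2.png")
crop("top",215,145,375,265,5,"pics/t_c.png")
print(proj(d["top"],[[0,0,0],[500,0,0],[500,-300,0]]),proj(d["scene"],[[0,0,0],[500,0,0],[500,-300,0]]))
E
```

```text
[[257.87949583 428.37306622]
 [267.95711244 236.69571222]
 [376.13062508 239.81148404]] [[534.31228046 165.74531377]
 [370.49672441 255.15844311]
 [301.1317642  166.53302716]]
```

View pics/s_c1.png

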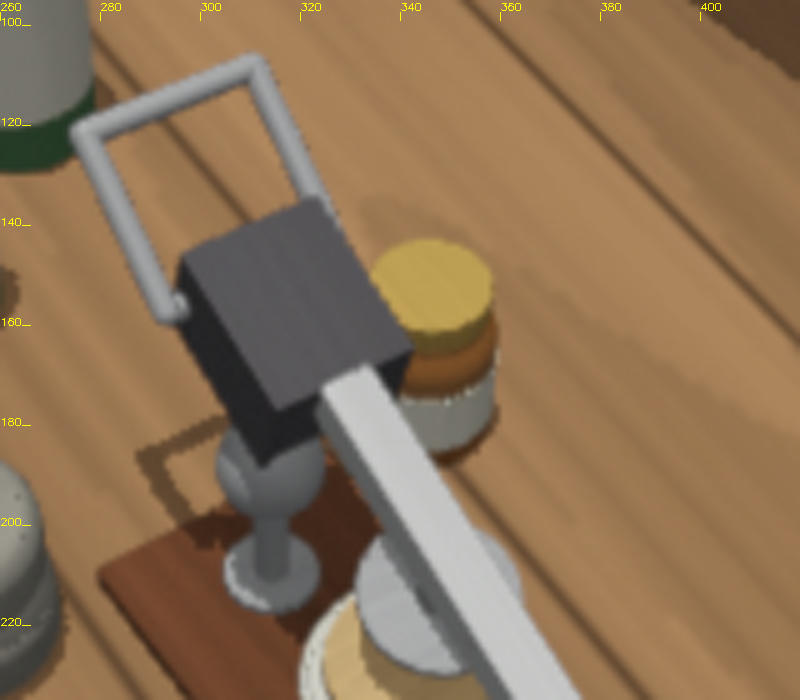

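View pics/s_c2.png

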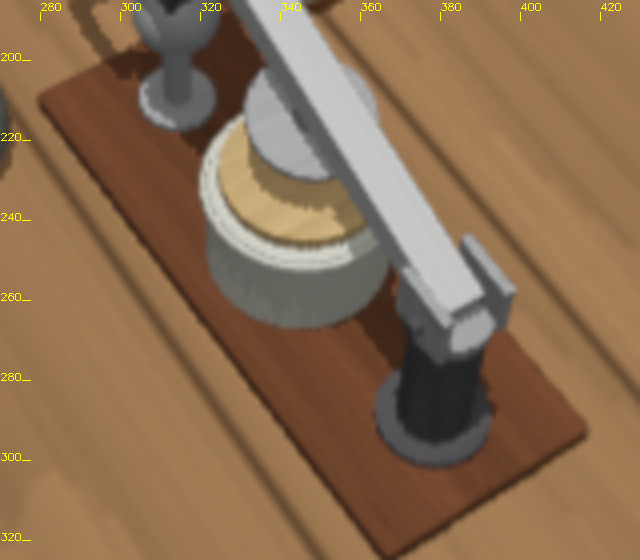

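View pics/t_c.png

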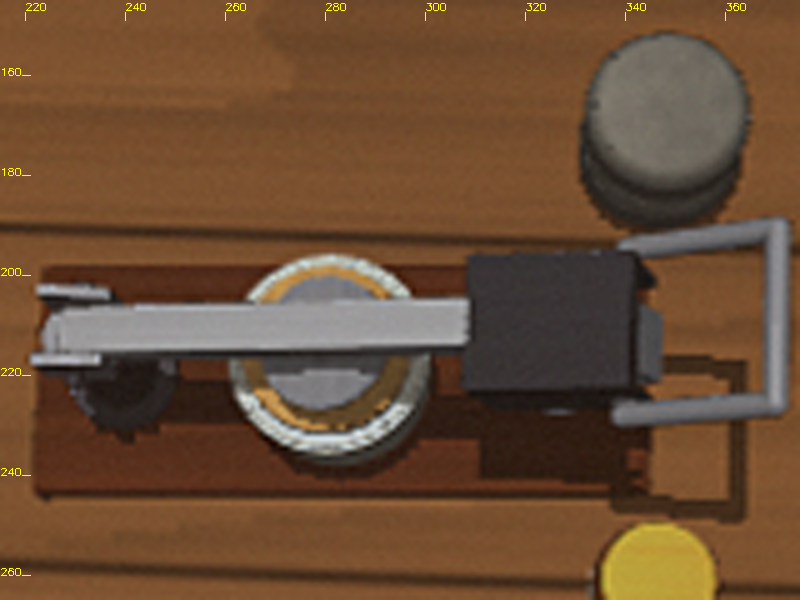

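```bash
cat > fit.py <<'E'
from h import *
from scipy.optimize import least_squares
def base(p): # hx hy yaw
    c,s=np.cos(p[2]),np.sin(p[2]); return np.array([[c,-s,0],[s,c,0],[0,0,1]]),np.array([p[0],p[1],125.])
def armpt(p,X): # X in arm frame; p: hx hy yaw swing lift
    M,o=base(p); a=p[3]; l=p[4]
    A=R.from_euler('z',a).as_matrix()@R.from_euler('y',-l).as_matrix()
    return (np.atleast_2d(X)@A.T)@M.T+o
def bar(p,y): 
    t=.15+p[5]; return [276+80*np.cos(t),y,-18+80*np.sin(t)]
def fixpt(p,X): 
    M,o=base(p); return np.atleast_2d(X)@M.T+o-[0,0,125]
E
cat > fit0.py <<'E'
from fit import *
d=pickle.load(open("im0.pkl","rb"))
H=[[285,32.5,12],[285,-32.5,12],[205,-32.5,12],[205,32.5,12]]
obs={"scene":dict(head=[(296,146.6),(324,134.4),(342.6,164.4),(315.4,176.6)],bar=[(277.2,122.2),(311.6,109)],
  board=[(1,1,279.8,209.7),(0,1,367,324.5),(0,-1,416.7,293)]),
 "top":dict(head=[(341.4,196),(343,222.6),(307.6,222.6),(308.6,196)],bar=[(370.4,191.2),(370.4,225.6)],
  board=[(0,1,223,198.3),(0,-1,222,243.5)])}
def res(p,full=False):
    o=[]
    for n,ob in obs.items():
        r=d[n]
        o+=list(proj(r,armpt(p,H))-ob["head"])
        o+=list(proj(r,armpt(p,[bar(p,40),bar(p,-40)]))-ob["bar"])
        P=[[-50+p[6]+340*b[0],65*b[1],14] for b in ob["board"]]
        o+=list(proj(r,fixpt(p,P))-np.array([b[2:] for b in ob["board"]]))
    o+=[proj(d["scene"],fixpt(p,[[240,0,20]]))[0]-[314.2,209.4], proj(d["scene"],fixpt(p,[[0,0,20]]))[0]-[378.5,289.5]]
    return np.array(o) if full else np.ravel(o)
s=least_squares(res,[530,-180,-1.57,.1,.3,.2,0],loss='soft_l1')
print(np.round(s.x,3)); print(np.round(res(s.x,True),1).tolist())
np.save("p0.npy",s.x); p=s.x
print("ball",fixpt(p,[[240,0,95]]),"bar",armpt(p,[bar(p,0)]),"head_top",armpt(p,[[225,0,12]]),"socket",armpt(p,[[240,0,-30]]))
t=d["top"]
print("tomme",ray(t,[(348,168)],90),"honey",ray(t,[(346.5,260)],95),ray(d["scene"],[(346,152.5)],95),"oil cap",ray(t,[(430,187)],210),ray(d["scene"],[(238,94)],210),"tomme sc",ray(d["scene"],[(248,198)],90))
E
python3 fit0.py
```

```text
[ 540.192   80.125  -20.391   43.94  -131.698   19.074   -1.208]
[[-0.7, -0.9], [-1.0, -0.4], [0.3, 0.4], [-0.6, 0.8], [-0.5, 0.2], [-1.1, -0.1], [-1.3, -1.7], [-0.6, 0.3], [1.2, -0.9], [0.0, -0.4], [-2.5, 0.8], [-1.0, 1.0], [-0.6, 0.4], [-0.5, 0.6], [-1.1, 1.0], [-0.5, -0.4], [-2.1, 0.4], [-0.3, -1.0], [-0.9, -2.0]]
ball [[ 547.23059207 -159.77127426   95.        ]] bar [[ 535.95810514 -256.67708427  222.39646731]] head_top [[ 537.48849737 -134.94223177  192.13837512]] socket [[ 537.17551533 -159.8383479   155.13722049]]
tomme [[ 676.10549035 -214.09998835   90.        ]] honey [[ 432.94844205 -213.65993922   95.        ]] [[ 431.05208782 -209.85742121   95.        ]] oil cap [[ 595.11532132 -398.57160286  210.        ]] [[ 600.32583625 -392.25206276  210.        ]] tomme sc [[ 679.97414672 -211.61901671   90.        ]]
```

```bash
sed -i "s/\[530,-180,-1.57,.1,.3,.2,0\],/[540,80,-1.54,-.05,.25,.2,0],x_scale=[10,10,.1,.1,.1,.1,10],/" fit0.py; python3 fit0.py
```

```text
[ 5.40192e+02  8.01260e+01 -1.54100e+00 -4.20000e-02  2.49000e-01
  2.25000e-01 -1.20800e+00]
[[-0.7, -0.9], [-1.0, -0.4], [0.3, 0.4], [-0.6, 0.8], [-0.5, 0.2], [-1.1, -0.1], [-1.3, -1.7], [-0.6, 0.3], [1.2, -0.9], [0.0, -0.4], [-2.5, 0.8], [-1.0, 1.0], [-0.6, 0.4], [-0.5, 0.6], [-1.1, 1.0], [-0.5, -0.4], [-2.1, 0.4], [-0.3, -1.0], [-0.9, -2.0]]
ball [[ 547.23059163 -159.77127167   95.        ]] bar [[ 535.95810567 -256.67708201  222.3964662 ]] head_top [[ 537.48849762 -134.94222939  192.13837442]] socket [[ 537.17551563 -159.83834541  155.13721972]]
tomme [[ 676.10549035 -214.09998835   90.        ]] honey [[ 432.94844205 -213.65993922   95.        ]] [[ 431.05208782 -209.85742121   95.        ]] oil cap [[ 595.11532132 -398.57160286  210.        ]] [[ 600.32583625 -392.25206276  210.        ]] tomme sc [[ 679.97414672 -211.61901671   90.        ]]
```

Could be mistaken for the target. Bail bar: scene (294,115), versus its shadow at (290,190). Oil bottle: scene (244,128) is the smallest, with bigger ones at (203,140) and (260,80). Tommes: scene (250,210), with more grey stacks at the left of the top view. The crops confirm the bail (steel U on the dark head), so I choose that and move to hover over it.

>>> move_arm:
  rows:
    - [0,0,50,0,0,-0.05]
    - [30,25,75,0,0,-0.15]
    - [65,60,80,0,0,-0.3]
    - [100,95,80,0,0,-0.3]
    - [135,130,80,0,0,-0.3]
    - [170,165,80,0,0,-0.3]
    - [205,200,80,0,0,-0.3]
    - [240,235,80,0,0,-0.3]
    - [275,270,80,0,0,-0.3]
    - [310,300,80,0,0,-0.3]
    - [340,325,75,0,0,-0.3]
    - [356,341,70,0,0,-0.3]
  claw: -0.15
  newtons: 20

```text
time: 1.3
position: [537.6, -254.3, 299.5]
ee_rot: [-2.214, 2.226, 0.003]
force: [-0.1, -0.7, 0.5]
grip_width: 0.42
```

```bash
cat > snap.py <<'E'
import sys
from h import *
from plant import ctrl,get_image
tag=sys.argv[1]; d={}
for n in("scene","top"): d[n]=get_image(n)
pickle.dump(d,open(f"im{tag}.pkl","wb"))
a=cv2.resize(d["scene"]["image"][60:330,200:440],None,fx=1.65,fy=1.65,interpolation=2)
b=cv2.resize(d["top"]["image"][120:290,200:440],None,fx=1.65,fy=1.65,interpolation=2)
W=np.zeros((max(a.shape[0],b.shape[0]),a.shape[1]+b.shape[1],3),np.uint8)
W[:a.shape[0],:a.shape[1]]=a; W[:b.shape[0],a.shape[1]:]=b
cv2.imwrite(f"pics/v{tag}.png",W)
s=ctrl.get_state(); print(s["time"],s["position"].round(1),s["force"].round(1),s["grip_width"],s["q"].round(2)); print(R.from_rotvec(s["ee_rot"]).as_matrix().round(3))
E
python3 snap.py 1
```

```text
1.4 [ 536.8 -253.9  298.2] [-1.  -0.5  0.2] 0.42708268792844833 [-0.56  0.11  1.61  0.    1.43  1.01]
[[-0.004 -1.    -0.002]
 [-1.     0.004  0.005]
 [-0.005  0.002 -1.   ]]
```

View pics/v1.png

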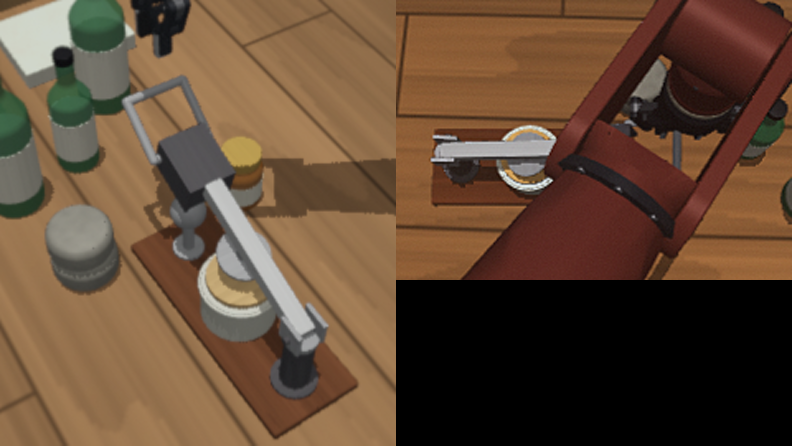

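The scene view shows the fingertips at about (160,45) in the crop, above and behind the bail. The top view is blocked by the arm. I'm descending part way to check the straddle.

>>> move_arm:
  rows:
    - [0,-3,-25,0,0,0]
    - [0,-3,-50,0,0,0]
    - [0,-3,-65,0,0,0]
    - [0,-3,-65,0,0,0]

```text
time: 1.8
position: [534.4, -256.4, 229.8]
ee_rot: [-2.216, 2.227, 0.017]
force: [-1.2, 0.1, 0.4]
grip_width: 0.428
```

```bash
python3 snap.py 2
python3 - <<'E'
from fit import *
d=pickle.load(open("im2.pkl","rb"));p=np.load("p0.npy")
im=cv2.resize(d["scene"]["image"][60:200,240:380],None,fx=4,fy=4,interpolation=2)
from plant import ctrl
t=ctrl.get_state()["position"]
for q in proj(d["scene"],np.r_[[t],armpt(p,[bar(p,0)])]): cv2.circle(im,tuple(int(v) for v in (q-[240,60])*4),3,(0,0,255),-1)
cv2.imwrite("pics/v2c.png",im)
E
```

```text
1.9 [ 536.5 -257.5  233.5] [0.1 0.3 0.4] 0.42380828132346743 [-0.57  0.15  1.68  0.    1.31  1.01]
[[-0.005 -1.    -0.002]
 [-1.     0.005  0.005]
 [-0.005  0.002 -1.   ]]
```

View pics/v2c.png

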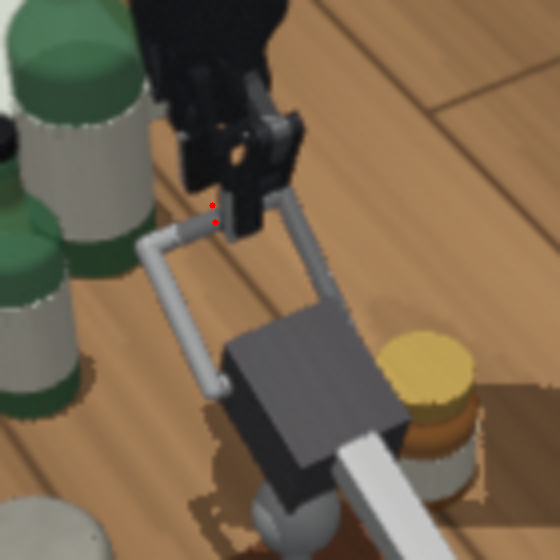

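The near finger (240,235) sits over the inside of the U and the far finger (200,185) is beyond the bar, so the straddle is good. I'll descend 31 mm and close.

>>> move_arm:
  rows:
    - [0,0,-12,0,0,0]
    - [0,0,-24,0,0,0]
    - [0,0,-33,0,0,0]
    - [0,0,-33,0,0,0]
    - [0,0,-33,0,0,0]

```text
time: 2.4
position: [536.3, -257.2, 199.9]
ee_rot: [-2.215, 2.225, 0.009]
force: [0.0, -0.6, -0.3]
grip_width: 0.425
```

>>> move_arm:
  rows:
    - [0,0,0,0,0,0]
    - [0,0,0,0,0,0]
    - [0,0,0,0,0,0]
    - [0,0,0,0,0,0]
    - [0,0,0,0,0,0]
    - [0,0,0,0,0,0]
  claw: -1
  newtons: 25

```text
time: 3.0
position: [536.6, -257.8, 200.4]
ee_rot: [-2.215, 2.226, 0.006]
force: [0.3, -2.5, 1.0]
grip_width: 0.129
```

```bash
python3 snap.py 3
python3 - <<'E'
from h import *
d=pickle.load(open("im3.pkl","rb"))
cv2.imwrite("pics/v3c.png",cv2.resize(d["scene"]["image"][60:200,240:380],None,fx=4,fy=4,interpolation=2))
E
```

```text
3.1 [ 536.6 -257.8  200.4] [-0.4 -3.3  1.2] 0.12948159537860338 [-0.57  0.18  1.71  0.    1.25  1.01]
[[-0.005 -1.    -0.002]
 [-1.     0.005  0.004]
 [-0.004  0.002 -1.   ]]
```

View pics/v3c.png

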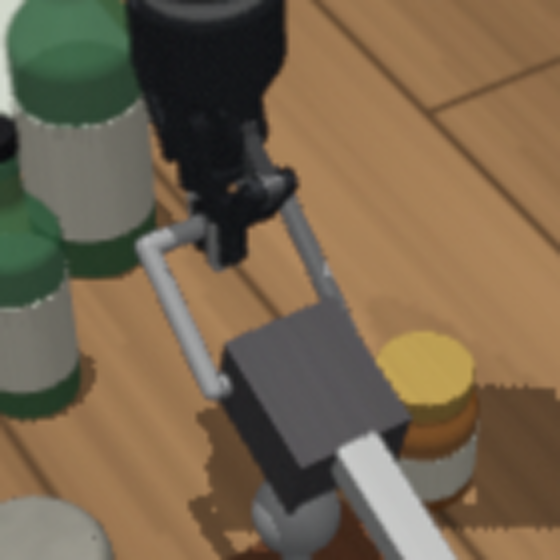

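Gripped at about 11 mm, which matches the 12 mm bar. I'll lift it along its arc.

>>> move_arm:
  rows:
    - [0,2.5,3,0,0,0]
    - [0,5,6.3,0,0,0]
    - [0,10.5,12,0,0,0]
    - [0,16.6,17,0,0,0]
    - [0,23,21.7,0,0,0]
    - [0,30,25.5,0,0,0]
    - [0,37.6,28.6,0,0,0]
    - [0,45,31,0,0,0]
    - [0,50,32,0,0,0]
    - [0,50,32,0,0,0]
    - [0,50,32,0,0,0]

```text
time: 4.2
position: [537.3, -210.0, 234.7]
ee_rot: [2.216, -2.226, 0.003]
force: [-0.6, -5.5, 5.5]
grip_width: 0.127
```

```bash
python3 snap.py 4
python3 - <<'E'
from h import *
d=pickle.load(open("im4.pkl","rb"))
cv2.imwrite("pics/v4c.png",cv2.resize(d["scene"]["image"][60:200,240:380],None,fx=4,fy=4,interpolation=2))
E
```

```text
4.3 [ 537.3 -210.1  234.7] [-1.6 -5.   4.6] 0.1279987727034163 [-0.49  0.11  1.73 -0.    1.3   1.08]
[[-0.005 -1.     0.001]
 [-1.     0.005 -0.002]
 [ 0.002 -0.001 -1.   ]]
```

View pics/v4c.png

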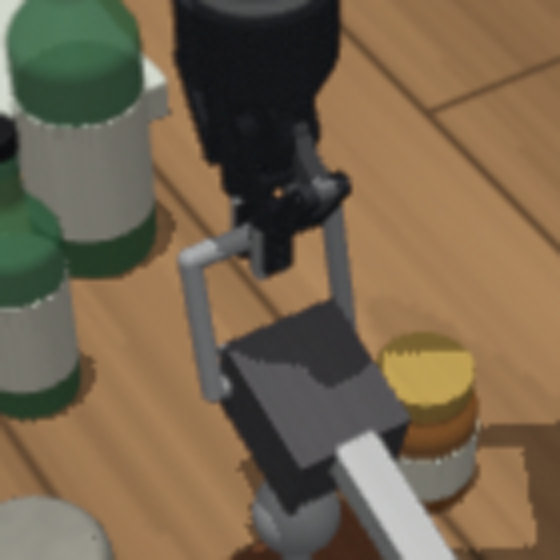

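The bail is now up (bar at about (235,245) in the crop) and the head hasn't moved. Next I'll swing the arm over the ball, still holding the bar.

>>> move_arm:
  rows:
    - [3,0,0,0,0,0.01]
    - [6,0,0,0,0,0.02]
    - [9,0,0,0,0,0.03]
    - [12,0.2,0,0,0,0.042]
    - [12,0.2,0,0,0,0.042]
    - [12,0.2,0,0,0,0.042]

```text
time: 4.9
position: [550.0, -210.2, 235.0]
ee_rot: [2.263, -2.179, 0.005]
force: [0.8, -2.7, 3.1]
grip_width: 0.125
```

>>> move_arm:
  rows:
    - [0,0,0,0,0,0]
    - [0,0,0,0,0,0]
    - [0,0,0,0,0,0]
    - [0,0,5,0,0,0]
    - [0,0,20,0,0,0]
    - [0,0,45,0,0,0]
    - [0,0,65,0,0,0]
    - [0,0,85,0,0,0]
    - [-15,5,110,0,0,0]
    - [-50,10,120,0,0,0]
    - [-90,10,120,0,0,0]
    - [-130,10,120,0,0,0]
  claw: -0.4

```text
time: 6.1
position: [419.3, -200.1, 357.3]
ee_rot: [-2.264, 2.178, -0.01]
force: [-0.6, -0.8, 0.7]
grip_width: 0.299
```

```bash
python3 snap.py 5
python3 - <<'E'
from h import *
d=pickle.load(open("im5.pkl","rb"))
cv2.imwrite("pics/v5c.png",cv2.resize(d["scene"]["image"][90:230,250:390],None,fx=4,fy=4,interpolation=2))
cv2.imwrite("pics/v5t.png",cv2.resize(d["top"]["image"][145:265,215:375],None,fx=5,fy=5,interpolation=2))
E
```

```text
6.2 [ 416.8 -199.6  356.3] [ 0.8 -0.5  0.3] 0.2997902751308827 [-0.6  -0.22  1.82 -0.    1.54  0.94]
[[ 0.036 -0.999  0.002]
 [-0.999 -0.036 -0.004]
 [ 0.004 -0.002 -1.   ]]
```

View pics/v5c.png

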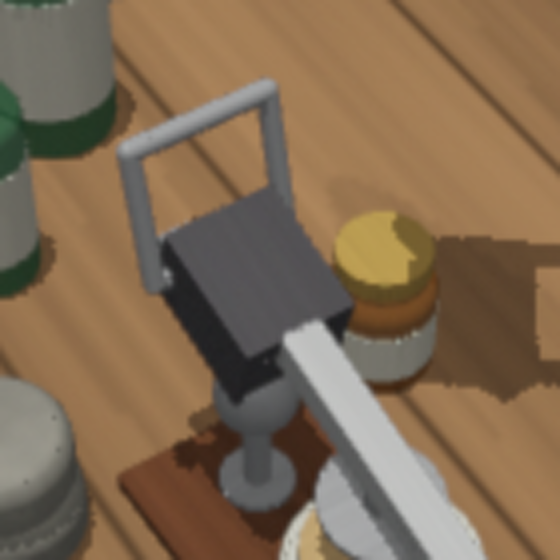

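View pics/v5t.png

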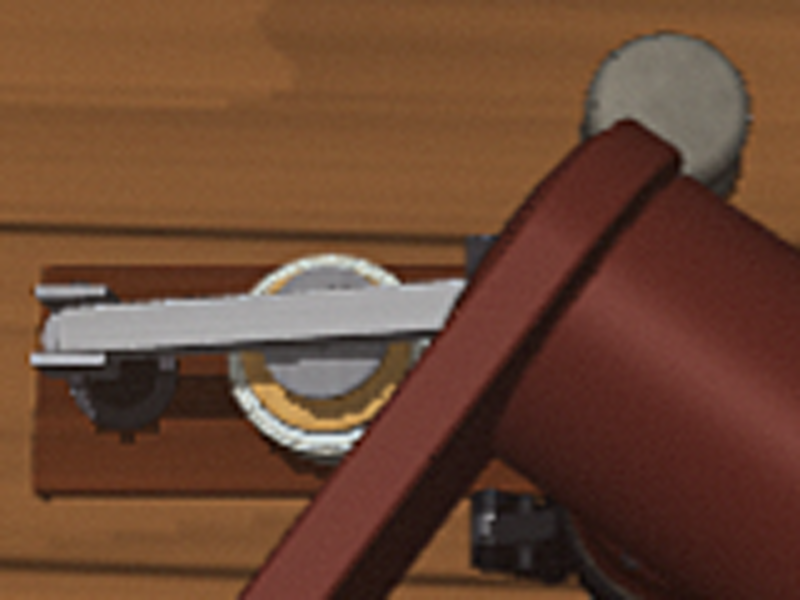

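```bash
cat > fit5.py <<'E'
from fit import *
d=pickle.load(open("im5.pkl","rb"))["scene"]; p0=np.load("p0.npy")
H=[[285,32.5,12],[285,-32.5,12],[205,-32.5,12],[205,32.5,12]]
ho=np.array([(290.8,150),(317.5,137.5),(338,165.5),(309.3,181.3)]); bo=np.array([(281,128),(317.8,112.5)])
print("ball,stem,flange px",proj(d,fixpt(p0,[[240,0,95],[240,0,60],[240,0,20]])).round(1).tolist(),"obs (314.2,188),(314.5,200.8),(314.2,210)")
def f(q):
    p=np.r_[p0[:3],q[:3]]; sh=q[3:5]
    return np.ravel(np.r_[proj(d,armpt(p,H))+sh-ho,proj(d,armpt(p,[bar(p,40),bar(p,-40)]))+sh-bo, [sh*1.0]])
s=least_squares(f,[0,.25,.95,0,0],x_scale=[.1,.1,.1,1,1]); print(s.x.round(3),f(s.x).reshape(-1,2).round(1).tolist())
# swing difference between im0 and im5 with same method
ho0=np.array([(296,146.6),(324,134.4),(342.6,164.4),(315.4,176.6)]); bo0=np.array([(277.2,122.2),(311.6,109)])
ho,bo=ho0,bo0
s=least_squares(f,[0,.25,.2,0,0],x_scale=[.1,.1,.1,1,1]); print("im0",s.x.round(3))
E
python3 fit5.py
```

```text
ball,stem,flange px [[313.7, 187.6], [313.8, 197.5], [313.9, 208.4]] obs (314.2,188),(314.5,200.8),(314.2,210)
[-0.004  0.239  0.944 -0.642  0.265] [[-0.5, -0.9], [0.0, -1.0], [0.6, 1.1], [1.8, -1.2], [0.5, 0.7], [-1.8, 1.0], [-0.6, 0.3]]
im0 [-0.048  0.239  0.246 -0.031 -0.272]
```

The fit gives swing ≈ -0.004 (about 1 mm off), lift 0.24 and handle 0.94. Next is to close the fingers and go above head_top.

>>> move_arm:
  rows:
    - [40,20,0,0,0,0]
    - [80,40,0,0,0,0]
    - [115,58,0,0,0,0]
    - [130,65,-20,0,0,0]
    - [130,65,-60,0,0,0]
    - [130,65,-100,0,0,0]
    - [130,65,-135,0,0,0]
    - [130,65,-150,0,0,0]
    - [130,65,-150,0,0,0]
    - [130,65,-150,0,0,0]
  claw: -1

```text
time: 7.2
position: [548.2, -135.1, 208.2]
ee_rot: [-2.26, 2.181, -0.011]
force: [0.1, 0.3, -0.4]
grip_width: -0.002
```

```bash
python3 snap.py 6
python3 - <<'E'
from h import *
d=pickle.load(open("im6.pkl","rb"))
cv2.imwrite("pics/v6c.png",cv2.resize(d["scene"]["image"][90:230,250:390],None,fx=4,fy=4,interpolation=2))
E
```

```text
7.3 [ 548.8 -135.4  209.4] [-0.5 -0.1  0.2] 0.003528795895968527 [-0.36  0.11  1.78 -0.    1.24  1.17]
[[ 0.035 -0.999  0.007]
 [-0.999 -0.036 -0.005]
 [ 0.006 -0.007 -1.   ]]
```

View pics/v6c.png

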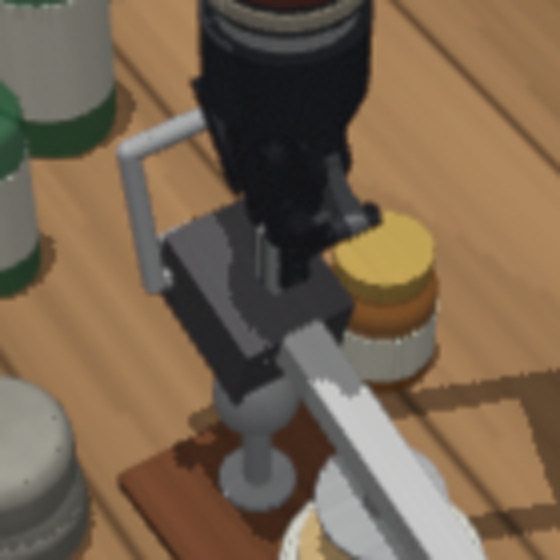

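The fingertips at (280,280) are over the rear-middle of the head top. I'll lower slowly.

>>> move_arm:
  rows:
    - [-1,0,-7,0,0,0]
    - [-2,0,-14,0,0,0]
    - [-2,-1,-20,0,0,0]
    - [-2,-2,-26,0,0,0]
    - [-2,-3,-32,0,0,0]
    - [-2,-4,-37,0,0,0]
    - [-2,-5,-42,0,0,0]
    - [-2,-6,-47,0,0,0]
    - [-2,-7,-51,0,0,0]

```text
time: 8.2
position: [547.2, -142.5, 158.1]
ee_rot: [-2.259, 2.18, -0.015]
force: [2.2, -0.7, 3.9]
grip_width: 0.002
```

```bash
python3 snap.py 7
python3 - <<'E'
from h import *
d=pickle.load(open("im7.pkl","rb"))
cv2.imwrite("pics/v7c.png",cv2.resize(d["scene"]["image"][90:230,250:390],None,fx=4,fy=4,interpolation=2))
E
```

```text
8.3 [ 546.4 -142.1  157.5] [ 1.3 -1.8  3. ] -0.0002173997850990074 [-0.38  0.16  1.83 -0.    1.15  1.16]
[[ 0.035 -0.999  0.006]
 [-0.999 -0.035 -0.004]
 [ 0.005 -0.006 -1.   ]]
```

View pics/v7c.png

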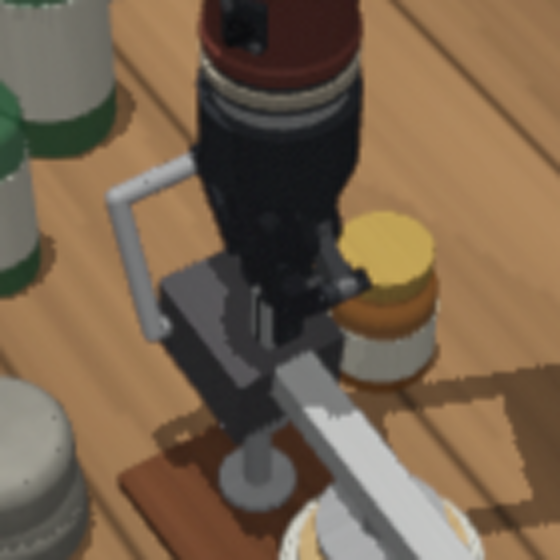

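The head is coming down over the ball with the handle still raised and low force. Continuing.

>>> move_arm:
  rows:
    - [0,-1,-4,0,0,0]
    - [0,-1,-8,0,0,0]
    - [0,-2,-12,0,0,0]
    - [0,-2,-15,0,0,0]
    - [0,-2,-18,0,0,0]
    - [0,-2,-20,0,0,0]
    - [0,-2,-20,0,0,0]

```text
time: 9.0
position: [546.2, -144.1, 137.1]
ee_rot: [-2.26, 2.181, -0.011]
force: [1.2, -1.9, 2.7]
grip_width: 0.001
```

>>> move_arm:
  rows:
    - [0,0,-2,0,0,0]
    - [0,0,-4,0,0,0]
    - [0,0,-4,0,0,0]

```text
time: 9.3
position: [546.3, -144.2, 135.0]
ee_rot: [-2.26, 2.181, -0.011]
force: [-3.0, 0.5, 11.6]
grip_width: -0.002
```

>>> move_arm:
  rows:
    - [0,0,-3,0,0,0]
    - [0,0,-5,0,0,0]
    - [0,0,-5,0,0,0]

```text
time: 9.6
position: [546.4, -144.3, 134.7]
ee_rot: [2.261, -2.181, 0.009]
force: [-9.3, 3.3, 25.1]
grip_width: 0.004
```

```bash
python3 snap.py 8
python3 - <<'E'
from h import *
d=pickle.load(open("im8.pkl","rb"))
cv2.imwrite("pics/v8c.png",cv2.resize(d["scene"]["image"][90:230,250:390],None,fx=4,fy=4,interpolation=2))
E
```

```text
9.7 [ 546.4 -144.2  134.7] [-8.1  2.5 24.8] 0.004265568137830293 [-0.38  0.19  1.84 -0.    1.11  1.16]
[[ 0.036 -0.999  0.004]
 [-0.999 -0.036 -0.004]
 [ 0.004 -0.004 -1.   ]]
```

View pics/v8c.png

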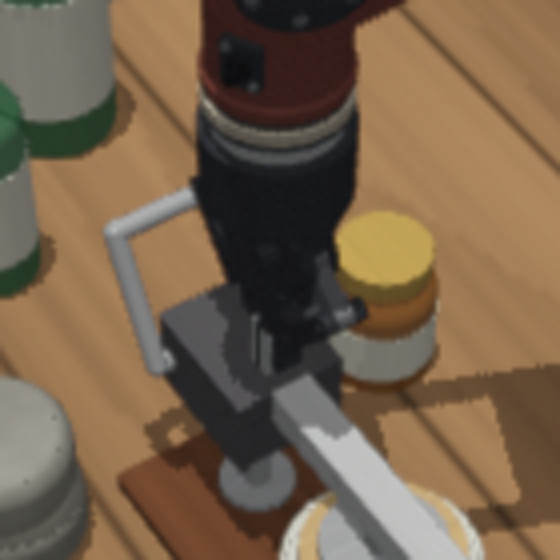

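Hard stop at 25 N with z at the expected home height, and the handle is still well raised. I'll retreat up and hover over the bail bar.

>>> move_arm:
  rows:
    - [0,0,20,0,0,0]
    - [0,0,50,0,0,0]
    - [0,0,85,0,0,0]
    - [0,-10,115,0,0,0]
    - [1,-45,115,0,0,0]
    - [3,-75,115,0,0,0]
    - [3,-89,110,0,0,0]
    - [3,-89,90,0,0,0]
    - [3,-89,80,0,0,0]
    - [3,-89,80,0,0,0]
  claw: -0.15

```text
time: 10.7
position: [546.9, -231.3, 210.7]
ee_rot: [2.26, -2.18, -0.004]
force: [-0.3, -0.3, 0.1]
grip_width: 0.424
```

```bash
python3 snap.py 9
python3 - <<'E'
from h import *
d=pickle.load(open("im9.pkl","rb"))
cv2.imwrite("pics/v9c.png",cv2.resize(d["scene"]["image"][90:230,250:390],None,fx=4,fy=4,interpolation=2))
E
```

```text
10.8 [ 548.8 -232.2  213.8] [-0.  -0.2  0.4] 0.42546028969410693 [-0.52  0.17  1.7  -0.    1.27  1.02]
[[ 0.036 -0.999  0.002]
 [-0.999 -0.036 -0.003]
 [ 0.003 -0.002 -1.   ]]
```

View pics/v9c.png

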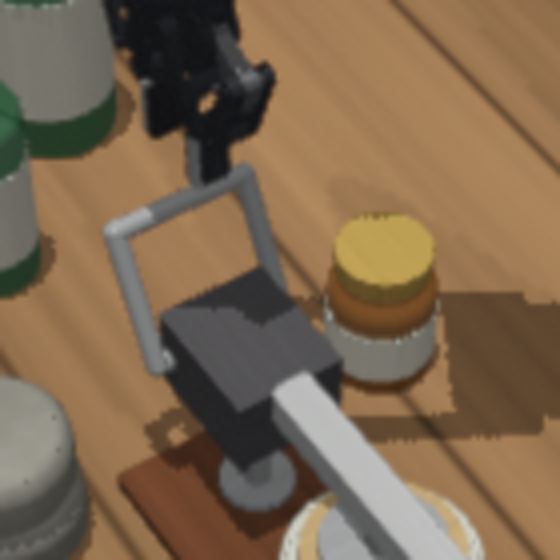

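Everything is visible: head corners (163,320), (262,268), (340,360), (237,410), bar ends (115,233), (246,172). Fitting these gives the seating and the bar.

```bash
cat > fit9.py <<'E'
from fit import *
import sys,json
def run(tag,ho,bo,h0):
    d=pickle.load(open(f"im{tag}.pkl","rb"))["scene"]; p0=np.load("p0.npy")
    H=[[285,32.5,12],[285,-32.5,12],[205,-32.5,12],[205,32.5,12]]
    ho=np.array(ho)/4+[250,90]; bo=np.array(bo)/4+[250,90]
    def f(q):
        p=np.r_[p0[:3],q[:3]]; sh=q[3:5]
        return np.ravel(np.r_[proj(d,armpt(p,H))+sh-ho,proj(d,armpt(p,[bar(p,40),bar(p,-40)]))+sh-bo,[sh]])
    s=least_squares(f,[0,.0,h0,0,0],x_scale=[.1,.1,.1,1,1]); print("swing lift handle",s.x.round(3),f(s.x).reshape(-1,2).round(1).tolist())
    p=np.r_[p0[:3],s.x[:3]]; print("bar",armpt(p,[bar(p,0)]).round(1))
if __name__=="__main__": run(9,[(163,320),(262,268),(340,360),(237,410)],[(115,233),(246,172)],.9)
E
python3 fit9.py
```

```text
swing lift handle [-0.009 -0.02   0.921 -0.374 -0.149] [[-0.9, -1.3], [0.2, -0.4], [1.1, -0.0], [0.5, 0.5], [-0.1, 0.3], [-0.4, 1.0], [-0.4, -0.1]]
bar [[ 546.5 -235.1  170.8]]
```

Lift ≈ 0, so it's seated, and the handle is at ≈ 0.92. I'll descend and grip the bar.

>>> move_arm:
  rows:
    - [0,-2,-15,0,0,0]
    - [0,-2,-30,0,0,0]
    - [0,-2,-45,0,0,0]
    - [0,-2,-55,0,0,0]
    - [0,-2,-55,0,0,0]

```text
time: 11.3
position: [547.1, -233.2, 155.6]
ee_rot: [2.26, -2.179, -0.003]
force: [-0.3, 0.3, 0.1]
grip_width: 0.425
```

>>> move_arm:
  rows:
    - [0,0,0,0,0,0]
    - [0,0,0,0,0,0]
    - [0,0,0,0,0,0]
    - [0,0,0,0,0,0]
    - [0,0,0,0,0,0]
  claw: -1

```text
time: 11.8
position: [547.0, -233.2, 155.9]
ee_rot: [2.26, -2.179, -0.003]
force: [-0.9, 1.1, 0.1]
grip_width: 0.128
```

```bash
python3 snap.py 10
python3 - <<'E'
from h import *
d=pickle.load(open("im10.pkl","rb"))
cv2.imwrite("pics/v10c.png",cv2.resize(d["scene"]["image"][90:230,250:390],None,fx=4,fy=4,interpolation=2))
E
```

```text
11.9 [ 547.1 -233.2  155.9] [-0.7 -0.  -0.8] 0.1284343159191958 [-0.52  0.23  1.75 -0.    1.17  1.01]
[[ 0.036 -0.999 -0.002]
 [-0.999 -0.036 -0.   ]
 [ 0.     0.002 -1.   ]]
```

View pics/v10c.png

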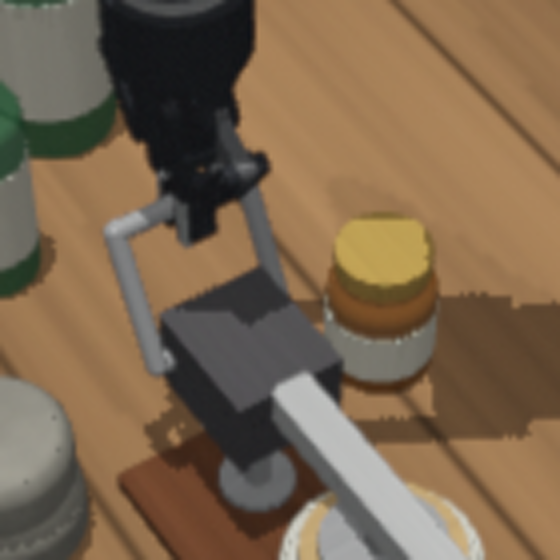

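>>> move_arm:
  rows:
    - [0,-3,-1.5,0,0,0]
    - [0,-6.2,-3.6,0,0,0]
    - [0,-12.7,-8.2,0,0,0]
    - [0.5,-18.7,-13.5,0,0,0]
    - [0.5,-24.2,-19.4,0,0,0]
    - [1,-29,-25.7,0,0,0]
    - [1,-33.2,-32.5,0,0,0]
    - [1,-36.7,-39.7,0,0,0]
    - [1,-39.4,-47.3,0,0,0]
    - [1,-40.5,-51,0,0,0]
    - [1,-40.5,-51,0,0,0]

```text
time: 13.0
position: [548.2, -274.1, 104.1]
ee_rot: [2.26, -2.179, -0.002]
force: [1.5, 2.7, 1.6]
grip_width: 0.129
```

```bash
python3 snap.py 11
python3 - <<'E'
from h import *
d=pickle.load(open("im11.pkl","rb"))
cv2.imwrite("pics/v11c.png",cv2.resize(d["scene"]["image"][90:230,250:390],None,fx=4,fy=4,interpolation=2))
E
```

```text
13.1 [ 548.2 -274.1  104.6] [1.5 1.  0.2] 0.1283589499108163 [-0.58  0.33  1.73 -0.    1.08  0.96]
[[ 0.037 -0.999 -0.002]
 [-0.999 -0.037 -0.001]
 [ 0.001  0.002 -1.   ]]
```

View pics/v11c.png

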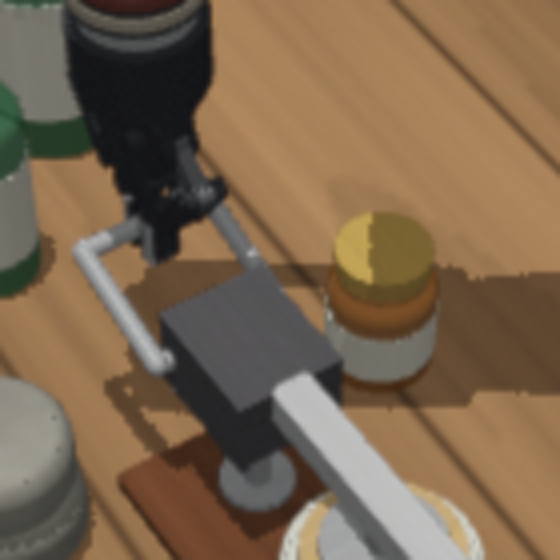

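The handle is nearly down. I'll release, go up, shut the fingers and press from above.

>>> move_arm:
  rows:
    - [0,0,0,0,0,0]
    - [0,0,0,0,0,0]
    - [0,0,0,0,0,0]
    - [0,0,15,0,0,0]
    - [0,0,35,0,0,0]
    - [0,0,52,0,0,0]
    - [0,0,52,0,0,0]
  claw: -0.15

```text
time: 13.8
position: [550.6, -275.8, 161.2]
ee_rot: [2.261, -2.18, 0.011]
force: [0.6, -0.1, 0.6]
grip_width: 0.426
```

>>> move_arm:
  rows:
    - [0,0,0,0,0,0]
    - [0,0,0,0,0,0]
    - [0,0,0,0,0,0]
    - [0,0,0,0,0,0]
    - [0,-1,-8,0,0,0]
    - [0,-1,-16,0,0,0]
    - [0,-1,-22,0,0,0]
    - [0,-1,-27,0,0,0]
    - [0,-1,-31,0,0,0]
    - [0,-1,-31,0,0,0]
  claw: -1

```text
time: 14.8
position: [550.3, -276.7, 129.6]
ee_rot: [2.261, -2.179, 0.01]
force: [-0.1, 0.9, 0.4]
grip_width: -0.001
```

>>> move_arm:
  rows:
    - [0,1,-3,0,0,0]
    - [0,1,-6,0,0,0]
    - [0,1,-9,0,0,0]
    - [0,1,-9,0,0,0]

```text
time: 15.2
position: [551.1, -276.7, 121.6]
ee_rot: [2.261, -2.179, 0.014]
force: [-0.5, -1.5, 3.8]
grip_width: -0.002
```

```bash
python3 snap.py 12
python3 - <<'E'
from h import *
d=pickle.load(open("im12.pkl","rb"))
cv2.imwrite("pics/v12c.png",cv2.resize(d["scene"]["image"][90:230,250:390],None,fx=4,fy=4,interpolation=2))
E
```

```text
15.3 [ 551.1 -276.7  121.6] [-0.2 -2.8  3.8] 0.004610223996448442 [-0.58  0.31  1.72 -0.    1.1   0.96]
[[ 0.037 -0.999  0.006]
 [-0.999 -0.037 -0.007]
 [ 0.008 -0.005 -1.   ]]
```

View pics/v12c.png

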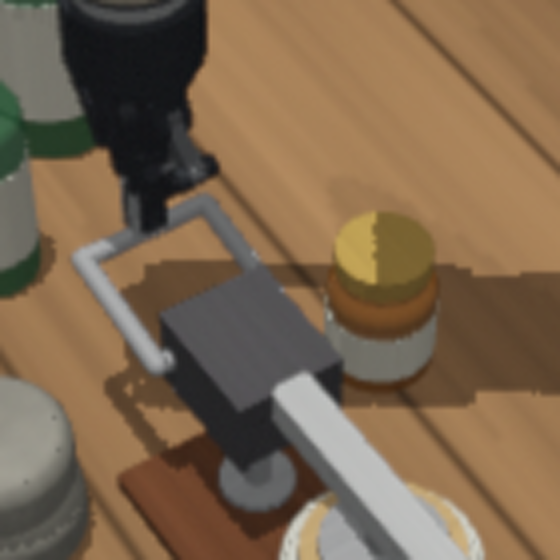

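The tip is on the bar at (150,230) with 4 N. I'll press firmly to the stop.

>>> move_arm:
  rows:
    - [0,1,-2,0,0,0]
    - [0,1,-4,0,0,0]
    - [0,1,-6,0,0,0]
    - [0,1,-6,0,0,0]

```text
time: 15.7
position: [551.6, -276.8, 120.4]
ee_rot: [2.26, -2.178, 0.017]
force: [-7.8, 0.7, 20.8]
grip_width: -0.002
```

>>> move_arm:
  rows:
    - [0,0,-3,0,0,0]
    - [0,0,-3,0,0,0]

```text
time: 15.9
position: [551.6, -276.9, 120.8]
ee_rot: [2.26, -2.177, 0.016]
force: [-6.9, 2.1, 16.4]
grip_width: 0.002
```

>>> move_arm:
  rows:
    - [0,0,20,0,0,0]
    - [0,0,50,0,0,0]
    - [0,0,95,0,0,0]
    - [0,0,140,0,0,0]
    - [-20,0,180,0,0,0]
    - [-60,-10,200,0,0,0]
    - [-100,-40,200,0,0,0]
    - [-135,-75,200,0,0,0]
    - [-170,-110,200,0,0,0]
    - [-200,-145,200,0,0,0]
    - [-235,-180,200,0,0,0]
    - [-260,-215,200,0,0,0]

```text
time: 17.1
position: [289.7, -491.7, 319.4]
ee_rot: [2.261, -2.18, 0.012]
force: [0.6, -0.5, 0.5]
grip_width: -0.002
```

>>> move_arm:
  rows:
    - [-30,-30,0,0,0,0]
    - [-65,-65,0,0,0,0]
    - [-100,-100,0,0,0,0]
    - [-110,-100,0,0,0,0]
    - [-110,-100,0,0,0,0]

```text
time: 17.6
position: [178.3, -591.2, 317.5]
ee_rot: [-2.257, 2.182, -0.007]
force: [0.6, 0.1, -0.5]
grip_width: -0.004
```

```bash
python3 snap.py 13
python3 - <<'E'
from h import *
d=pickle.load(open("im13.pkl","rb"))
cv2.imwrite("pics/v13c.png",cv2.resize(d["scene"]["image"][90:230,250:390],None,fx=4,fy=4,interpolation=2))
cv2.imwrite("pics/v13t.png",d["top"]["image"])
E
```

```text
17.7 [ 180.6 -590.5  318.4] [ 0.2 -0.5 -0.3] 0.0016953565797582907 [-1.39  0.14  1.54  0.01  1.46  0.14]
[[ 0.037 -0.999  0.006]
 [-0.999 -0.037 -0.003]
 [ 0.004 -0.006 -1.   ]]
```

View pics/v13c.png

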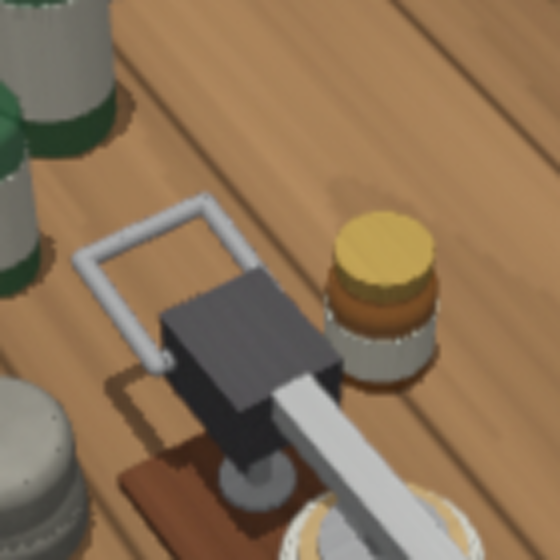

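View pics/v13t.png

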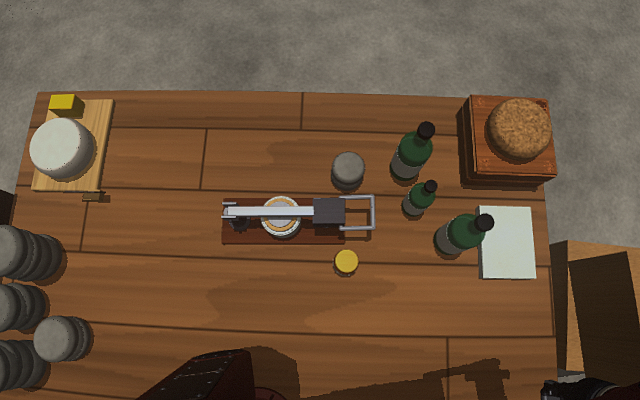

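The arm lies straight over the ball and the bail is flat, with bar ends at (84,262) and (205,201). Loose objects look unmoved. Fitting the joints and differencing the bystanders to check.

Run:
```python
from fit9 import *
run(13,[(163,320),(262,268),(340,360),(237,410)],[(84,262),(205,201)],.1)
a=pickle.load(open("im0.pkl","rb"));b=pickle.load(open("im13.pkl","rb"))
for n,x,y,w,h in[("top",325,145,45,40),("top",332,248,28,28),("top",400,178,40,40),("scene",222,182,52,55),("scene",232,88,30,78),("scene",335,145,26,45)]:
    A=cv2.cvtColor(a[n]["image"],6)[y:y+h,x:x+w];B=cv2.cvtColor(b[n]["image"],6)[y:y+h,x:x+w]
    print(n,x,y,"shift",np.round(cv2.phaseCorrelate(A.astype(np.float32),B.astype(np.float32)),2).tolist() if 0 else cv2.phaseCorrelate(A.astype(np.float32),B.astype(np.float32)),"meandiff",cv2.absdiff(A,B).mean().round(2))
```

```text
swing lift handle [-0.003 -0.024  0.082 -0.042 -0.385] [[-1.2, -0.8], [-0.3, 0.0], [0.8, 0.2], [0.3, 0.9], [-0.0, -0.5], [0.5, 0.6], [-0.0, -0.4]]
bar [[ 549.6 -273.5  116.8]]
top 325 145 shift ((0.49392733844455705, -0.07329643834179578), 0.9937216567993165) meandiff 1.62
top 332 248 shift ((-0.01742331954673304, -0.03255591486780851), 1.018118199772305) meandiff 2.23
top 400 178 shift ((0.021338872955499966, 0.012824956646912966), 1.017674043625593) meandiff 1.75
scene 222 182 shift ((0.01332039930962381, 0.03378608104085146), 0.9948994549704187) meandiff 0.46
scene 232 88 shift ((-0.0037568562052818777, 0.02347480737816454), 0.9971639028191567) meandiff 0.5
scene 335 145 shift ((0.5586570786242682, 0.8804297646321793), 0.7148892339855555) meandiff 13.54
```

Run:
```python
from plant import ctrl
print(ctrl.close_job())
```

```text
the job is handed in; nothing more can be done
None
```

I did the job in the order asked and handed it in at about 17.7 s; no verdict came back. I raised the bail to about 0.93 rad with the arm still up and swung the arm over the ball. I then pressed the head home, with the handle still at about 0.92. Last, I lowered the bail by grip, let go and pressed the bar to its stop with shut fingers.

**Seating:** the head met a hard stop at about 25 N, with the tip at z 135 mm against 137 expected.

**Handle:** the bar met a hard stop at about 21 N. The final picture fit puts it at z 117 mm, against 119 for fully down.

**Disagreements:**
- The final fit gave swing -0.003, lift -0.024 and handle 0.08. The slightly negative lift and small positive handle look like fit bias, because the hard stops and the bar height both say fully down. The first fit also put the starting handle at 0.22–0.25, above the stated 0.2.
- The stack of cheeses showed a 0.5-pixel shift in the top view but none in the scene view.
- The honey jar's scene view patch differed, which I put down to the press arm and its shadow in that patch. Its top view showed no shift.

**Bystanders:** the oil bottle did not shift in either view, and I saw no contact with any of the loose items. The robot ended well clear of everything.

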